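Size an adapter puck in the stepped gauge

TASK

Find out the size of the orange adapter puck that stands on the blue mat: try it in the pockets of the aluminium gauge, starting with the smallest (one dot) and going up one step at a time, pressing it only lightly against each mouth, until it enters. Seat it fully home in that first pocket that takes it and let go. Leave the two pucks in the white tray, the dropper bottle and the marker pen alone.

Things in the scene. Friction and masses are not known exactly. Their poses are not given: they have to be found in the camera images.
- puck_a_grip (a point): orange adapter puck: disc 20 mm high with bevelled lower edge and a 7 mm deep recess below, upright 16 mm round stem on top; 56 mm high in all, about 60 g. Disc 36, 39 or 42 mm across, one puck of each; which is which is not known. Point on its axis in the stem, 42 mm above the underside, 22 mm above the disc; z up. One of the three stands on the mat, two in the tray
- puck_b_grip (a point): orange adapter puck: disc 20 mm high with bevelled lower edge and a 7 mm deep recess below, upright 16 mm round stem on top; 56 mm high in all, about 60 g. Disc 36, 39 or 42 mm across, one puck of each; which is which is not known. Point on its axis in the stem, 42 mm above the underside, 22 mm above the disc; z up. One of the three stands on the mat, two in the tray
- puck_c_grip (a point): orange adapter puck: disc 20 mm high with bevelled lower edge and a 7 mm deep recess below, upright 16 mm round stem on top; 56 mm high in all, about 60 g. Disc 36, 39 or 42 mm across, one puck of each; which is which is not known. Point on its axis in the stem, 42 mm above the underside, 22 mm above the disc; z up. One of the three stands on the mat, two in the tray
- pocket_1 (a point): centre of the mouth of the gauge's smallest pocket (1 black dot): round blind hole 37.2 mm wide, 14 mm deep, with a 5 mm high centre boss that only the 36 mm puck's recess passes over. Point level with the gauge's top, 24 mm over the bench; z up. A puck fully home has its stem point 28 mm above it; too large a puck stops 39 to 42 mm above, too small a one on the boss at 33
- pocket_2 (a point): centre of the mouth of the gauge's middle pocket (2 black dots): round blind hole 40.2 mm wide, 14 mm deep, with a 5 mm high centre boss that only the 39 mm puck's recess passes over. Point level with the gauge's top, 24 mm over the bench; z up. A puck fully home has its stem point 28 mm above it; too large a puck stops 39 to 42 mm above, too small a one on the boss at 33
- pocket_3 (a point): centre of the mouth of the gauge's largest pocket (3 black dots): round blind hole 43.2 mm wide, 14 mm deep, with a 5 mm high centre boss that only the 42 mm puck's recess passes over. Point level with the gauge's top, 24 mm over the bench; z up. A puck fully home has its stem point 28 mm above it; too large a puck stops 39 to 42 mm above, too small a one on the boss at 33
- gauge: the stepped gauge: an aluminium block 76 x 172 x 24 mm fixed to the bench, with three round pockets in a row, 55 mm apart, growing in size, marked by one, two and three black dots on the side nearer the robot; origin at the centre of its underside, y along its length towards the one-dot end
- mat: a blue plastic mat, 90 x 90 x 4 mm, fixed; the puck to be sized stands on it near the middle; origin at the centre of its underside
- tray_place_1 (a point): floor of the nearer of the two compartments of the white tray (fixed, 132 x 70 mm, walls 10 mm high, floor 4 mm above the bench), in its middle; a puck waits here
- tray_place_2 (a point): the same for the farther compartment of the white tray; another puck waits here. A fixed pipette stand, a steel rod on a round foot holding a pipette, rises about 0.3 m just left of and beyond the tray (about x 0.49, y 0.18): move round or above it
- dropper_bottle_mid (a point): a white dropper bottle, 43 mm across and 113 mm tall, standing loose beyond the mat; the point is half-way up. To be left alone
- marker_mid (a point): a blue and white marker pen, 15 x 140 x 12 mm, lying loose behind the gauge; the point is its middle. To be left alone
- puck_a: the same puck as puck_a_grip; origin at the centre of its underside
- puck_b: the same puck as puck_b_grip; origin at the centre of its underside
- puck_c: the same puck as puck_c_grip; origin at the centre of its underside
Not all that is in view belongs to the job. What is shaped like the puck_a but pink is not meant.

How it is judged:
By the outcome, as a careful person would: the job done as asked, in the order asked, and still so for the second after the job is handed in, with the robot touching nothing.
It also fails if it takes over 64 s, if anything falls off the work surface, if the arm or the gripper's body presses on something with over 40 N, if the wrist force passes 120 N, or if a joint passes its speed limit or range.

ROBOT

A 6-joint arm with a two-finger parallel gripper is mounted at the origin on a cart in front of the work surface, level with it; the furniture and walls round the work are solid. World frame = base frame: x ahead of the robot, y to its left, z up, the work surface at z = 0. Lengths are in m, angles in rad, forces in N, time in s.
With the tool pointing down it reaches from about 0.3 to 0.775 m from the base axis. Payload 14.6 kg.
Tool frame: the origin (TCP) lies at the centre of the arm's flange, where the gripper is bolted on; the fingertips stand 173 mm ahead of it and the grasp point (between the pads) lies 155 mm ahead of it (ctrl.finger_overhang is the distance from the TCP to the fingertips, in m); z points along the fingers, y is the line along which they close (so a half turn about z gives the same grasp; the last joint's range is limited). The gripper opens to 85 mm and grips with 20 to 120 N. Pads are 22 mm wide; open, the fingers measure 114 mm over their backs; the gripper's body (76 mm by 85 mm) begins 54 mm behind the grasp point. The pads swing forward as they close: fully open they stand 13 mm farther back than shut.
Start: joints at [1.249, 0.3, 1.521, -0, 1.321, -0.067], TCP at [0.139, 0.532, 0.405] pointing down, gripper open.
Joint ranges: [-3.03, 3.03], [-0.79, 2.21], [0.23, 2.52], [-1.04, 4.18], [0, 3.07], [-2.55, 2.55]. Speed limits (rad/s): [2.22, 2.22, 2.57, 3.14, 3.14, 3.14].

INTERFACE

Orientations are given as a rotation vector (axis times angle).
In Python, from rig import ctrl gives the robot as it stands. Calls block until the motion is done:
- ctrl.move_pose(position, orientation): joint-space move of the TCP to a pose.
- ctrl.servo_line(position, rot=None, feed=0.15): straight line of the TCP; rot=None keeps the orientation; feed is the mean speed in m/s.
- ctrl.move_j(angles): joint-space move.
- ctrl.move_gripper(opening, effort=None): opening from 0.0 (shut) to 1.0 (fully open); effort is the grip in N (None keeps the last); returns when the fingers have stopped.
- ctrl.wait(seconds).
- ctrl.ik(position, orientation): joint angles nearest the present ones, or None.
- ctrl.capture(name): name is "side" or "top" or "wrist"; returns (picture, depth): 480x640x3 uint8, blue, green, red; 480x640 float32, m along the optical axis (not along the pixel's ray), 0 where there is no reading.
- ctrl.calibration(name): a dict with "K" (3x3 intrinsics, pixels), "k1" (the pictures are not rectified: a ray, as slopes to the right and down, at radius r is drawn at 1 + k1 r^2 times it, then the intrinsics apply), "camera_from_world" (4x4, takes a point from world to camera coordinates). Camera axes: x right, y up, looking along -z (the intrinsics and any distortion apply to the point x, -y, -z); pixel columns grow to the right and rows downward; lengths in m; the calibration is good to about 2 mm. A picture is of the moment at which its call begins: read the wrist's pose just before it. calibration takes no time and is no camera call; for the wrist camera it gives the pose at the moment of the call.
A pose or a line that the arm cannot do raises ctrl.PlanningError and nothing moves.
- ctrl.close_job(): hands the job in; it is judged then, once.
Readings, each from a call of its own:
- ctrl.read_time(): time.
- ctrl.read_q(): joint angles.
- ctrl.read_joint_vel(): joint speeds.
- ctrl.read_effort(): joint torques, N m.
- ctrl.read_tool_pos(): TCP position.
- ctrl.read_tcp_rot(): TCP orientation.
- ctrl.read_wrist_force(): force on the tool from outside, world axes, zero at the start.
- ctrl.read_ft_torque(): the same for the moment, N m.
- ctrl.read_width(): opening from 0.0 (shut) to 1.0 (fully open).
- ctrl.read_gripper_force(): force on a finger pad.
Only numpy, scipy, OpenCV 4.12 (cv2) and the standard library are available. Lean on these libraries where they do the work, as an engineer would, in place of code of your own. Each camera call takes 0.05 s, during which the arm holds its last target. There are 200 camera calls.

## Working session

There is one attempt and no reset: what is moved stays moved. The work goes in short steps, each a Python script; the robot and the scene stay as the last script left them, time stands still between calls to the robot, and variables do not carry over. Pictures are saved under pics/ and viewed, at most 10 in all, crops included, and the job is handed in when it is done.

```bash
ls; mkdir -p pics; cat > h.py <<'E'
import numpy as np, cv2
from rig import ctrl
def ray(cal,u,v):
    K=np.array(cal["K"]);k1=cal["k1"]
    d=np.array([(u-K[0,2])/K[0,0],(v-K[1,2])/K[1,1]]);s=d.copy()
    for _ in range(20): s=d/(1+k1*(s@s))
    M=np.array(cal["camera_from_world"]);R=M[:3,:3];t=M[:3,3]
    return -R.T@t, R.T@np.array([s[0],-s[1],-1.0])
def onplane(cal,u,v,z):
    o,d=ray(cal,u,v); return o+d*(z-o[2])/d[2]
def pix(cal,p):
    M=np.array(cal["camera_from_world"]);c=M[:3,:3]@p+M[:3,3]
    s=np.array([c[0],-c[1]])/-c[2]; s=s*(1+cal["k1"]*(s@s));K=np.array(cal["K"])
    return K[0,0]*s[0]+K[0,2],K[1,1]*s[1]+K[1,2]
def cross(r1,r2):
    (a,d),(b,e)=r1,r2; s=np.linalg.lstsq(np.c_[d,-e],b-a,rcond=None)[0]
    p,q=a+s[0]*d,b+s[1]*e; return (p+q)/2,np.linalg.norm(p-q)
E
python3 - <<'E'
from h import *
print(ctrl.read_time(),ctrl.read_tcp_rot())
ims=[]
for n in("top","side","wrist"):
    c=ctrl.calibration(n);im,d=ctrl.capture(n)
    cv2.imwrite(f"pics/{n}0.png",im);np.save(f"{n}0d.npy",d);M=np.array(c["camera_from_world"])
    print(n,np.round(-M[:3,:3].T@M[:3,3],3),np.round(-M[2,:3],2),c["K"][0][0],c["k1"])
E
```

```text
pics
0.0 [-3.99030182e-01 -3.11594885e+00  1.86961334e-03]
top [ 0.333 -0.113  0.916] [ 0.18 -0.   -0.98] 527.8405486029495 -0.10363909034108404
side [ 0.158 -0.784  0.696] [ 0.35  0.7  -0.62] 512.8235707597559 -0.09684126083040946
wrist [0.064 0.551 0.374] [ 0.29 -0.08 -0.95] 343.01985509369456 -0.05413481087725495
```

View pics/top0.png

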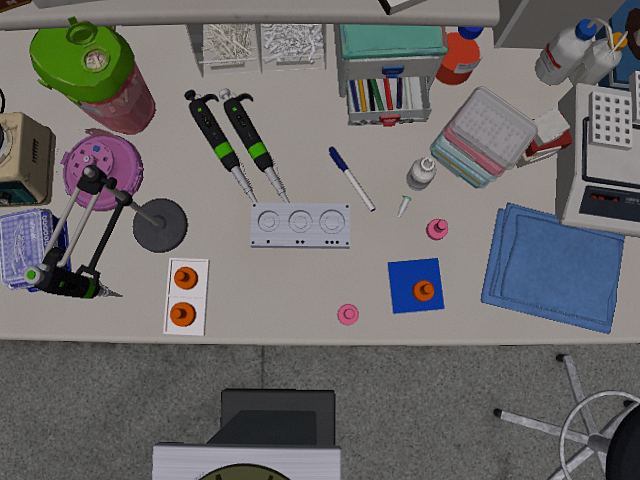

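View pics/side0.png

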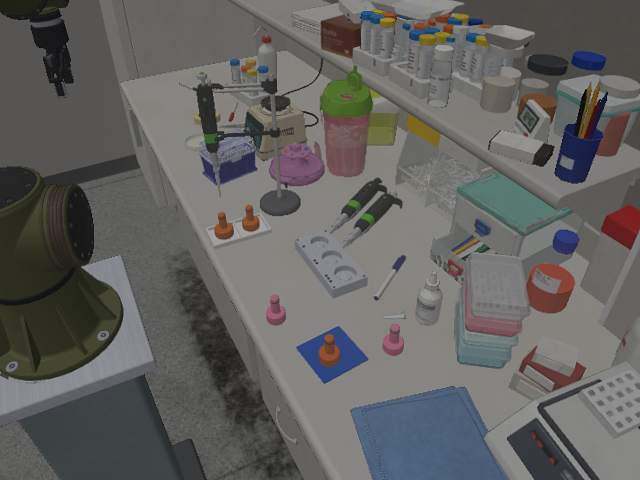

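The top view shows the mat puck at (424,291), the gauge centred at (300,225) with one dot at the left end (254,241) and pockets at about (268,221), (300,221) and (332,221). The side view shows the mat puck at (329,350), the gauge at (331,263) and pink decoys. I'll get rough positions from these, then take wrist views.

```bash
cat >> h.py <<'E'
def orange(im):
    h=cv2.cvtColor(im,cv2.COLOR_BGR2HSV)
    return cv2.inRange(h,(3,170,60),(18,255,255))
DOWN=np.array([0,-np.pi,0])
E
python3 - <<'E'
from h import *
T=ctrl.calibration("top");S=ctrl.calibration("side")
for n,c in(("top",T),("side",S)):
    m=orange(cv2.imread(f"pics/{n}0.png"))
    N,l,st,ce=cv2.connectedComponentsWithStats(m)
    for i in range(1,N):
        if st[i,4]>60: print(n,st[i],ce[i].round(1),onplane(c,*ce[i],.03).round(3))
for u in(268,300,332): print(onplane(T,u,221,.024).round(4))
# stem top, two views
print("triang rough",cross(ray(T,424,291),ray(S,329,350)))
from scipy.spatial.transform import Rotation as R
M=np.array(ctrl.calibration("wrist")["camera_from_world"]);C=-M[:3,:3].T@M[:3,3]
Rt=R.from_rotvec(ctrl.read_tcp_rot());print("cam in tool",Rt.inv().apply(C-ctrl.read_tool_pos()).round(4),Rt.inv().apply(-M[2,:3]).round(3),"up",Rt.inv().apply(M[1,:3]).round(3))
for p in((.36,-.3,.35),(.45,0,.35),(.36,-.3,.2),(.5,0.05,.2)):
    print(p,np.round(ctrl.ik(np.array(p),DOWN),2))
E
```

```text
top [ 436   33   43   51 1277] [457.1  58.4] [ 0.844 -0.375  0.03 ]
top [174 267  24  22 371] [185.2 277.8] [0.431 0.107 0.03 ]
top [413 280  21  21 337] [423.1 290.5] [ 0.413 -0.296  0.03 ]
top [170 303  25  23 428] [181.9 314.1] [0.37 0.11 0.03]
side [436  13  15  10  69] [442.7  18.1] [1.83  1.194 0.03 ]
side [415  20  20   9  83] [424.4  24.8] [1.681 1.14  0.03 ]
side [444  25   9   9  64] [448.1  28.6] [1.74  1.043 0.03 ]
side [242 217  16   8  62] [248.6 221. ] [0.427 0.096 0.03 ]
side [215 223  17  10  89] [222.7 228.6] [0.367 0.097 0.03 ]
side [320 345  19  15 136] [327.9 353.6] [ 0.409 -0.309  0.03 ]
[ 0.5319 -0.0309  0.024 ]
[ 0.5323 -0.0863  0.024 ]
[ 0.5328 -0.1417  0.024 ]
triang rough (array([ 0.41409136, -0.29878393,  0.02478745]), np.float64(0.0036515872720330193))
cam in tool [ 0.0771 -0.0007  0.0302] [-0.299 -0.     0.954] up [ 0.954 -0.001  0.299]
(0.36, -0.3, 0.35) [-0.77  0.18  1.81 -0.    1.16 -2.34]
(0.45, 0, 0.35) [-0.08  0.13  1.86 -0.    1.15 -1.65]
(0.36, -0.3, 0.2) [-0.77  0.42  1.92 -0.    0.81 -2.34]
(0.5, 0.05, 0.2) [ 0.03  0.47  1.82 -0.    0.85 -1.54]
```

```bash
python3 - <<'E'
from h import *
rot0=ctrl.read_tcp_rot()
P=[(.12,.46,.53),(.40,-.05,.53)]
for p in P: print(ctrl.ik(np.array(p),DOWN if p[0]>.2 else rot0))
ctrl.move_pose(np.array(P[0]),rot0); print(ctrl.read_time())
ctrl.move_pose(np.array(P[1]),DOWN); print(ctrl.read_time())
k=0
for p in((.53,-.056,.33),(.50,-.116,.33),(.38,-.27,.33),(.41,-.33,.33),(.41,-.30,.36)):
    ctrl.move_pose(np.array(p),DOWN); ctrl.wait(.1)
    c=ctrl.calibration("wrist");im,d=ctrl.capture("wrist")
    np.save(f"w{k}.npy",c,allow_pickle=True);cv2.imwrite(f"pics/w{k}.png",im);k+=1
    print(ctrl.read_time(),np.abs(ctrl.read_tool_pos()-p).max())
I=[cv2.imread(f"pics/w{k}.png") for k in(0,1,2,3)]
cv2.imwrite("pics/m.png",cv2.resize(np.vstack([np.hstack(I[:2]),np.hstack(I[2:])]),(800,600),interpolation=cv2.INTER_AREA))
E
```

```text
[ 1.23854759e+00  6.31191861e-02  1.51271809e+00  9.37568485e-06
  1.56662358e+00 -7.74651329e-02]
[-2.15273627e-01 -1.08645801e-01  1.68078043e+00 -4.44089210e-16
  1.56945803e+00 -1.78606995e+00]
0.7833
2.875
3.9667 0.001698746592197653
4.4917 0.0005449296785981078
5.4417 0.000939227066626025
5.9667 0.0008952382232150224
6.4083 0.0004565475761239557
```

View pics/m.png

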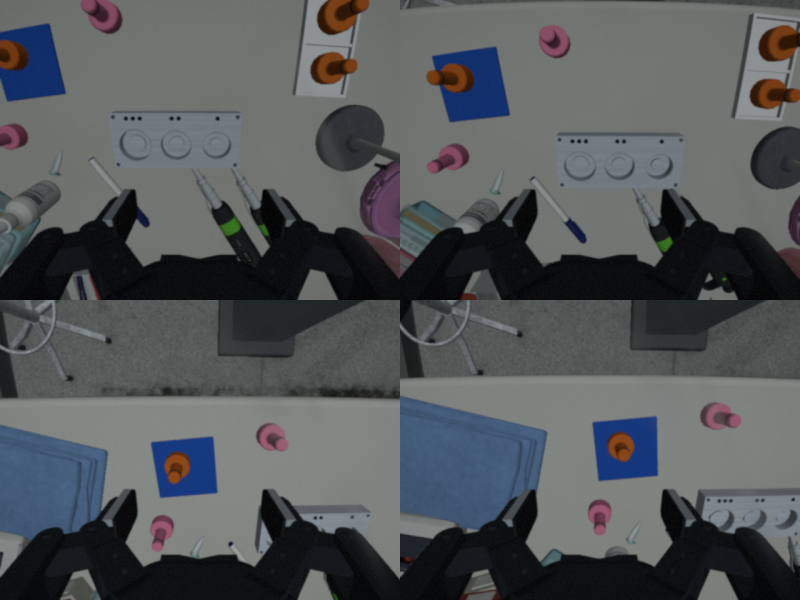

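Wrist views (in the 800x600 mosaic): the gauge is at (176,140) and (620,160) with the dots on the robot side. The mat puck is at (177,466) and (620,446) with a clear stem, and its surroundings are free. Next I'll crop for precise edges.

```bash
python3 - <<'E'
from h import *
t=[]
for k in(2,3,4):
    im=cv2.imread(f"pics/w{k}.png");m=orange(im)
    N,l,st,ce=cv2.connectedComponentsWithStats(m)
    i=1+np.argmax(st[1:,4]);print(k,st[i],ce[i].round(1))
    x,y=ce[i].astype(int);print("crop org",x-32,y-32)
    t.append(cv2.resize(im[y-32:y+32,x-32:x+32],(256,256),interpolation=cv2.INTER_CUBIC))
a=np.hstack(t)
g=[]
for k,(x,y) in((0,(160,165)),(1,(235,200))):
    g.append(cv2.resize(cv2.imread(f"pics/w{k}.png")[y:y+110,x:x+240],(384,176)))
out=np.vstack([a,np.hstack(g)]); cv2.imwrite("pics/c.png",cv2.convertScaleAbs(out,alpha=1.3))
E
```

```text
2 [ 264  244   39   49 1379] [282.8 266.5]
crop org 250 234
3 [ 333  213   40   45 1349] [352.8 233.9]
crop org 320 201
4 [ 301  206   35   39 1072] [318.1 224.7]
crop org 286 192
```

View pics/c.png

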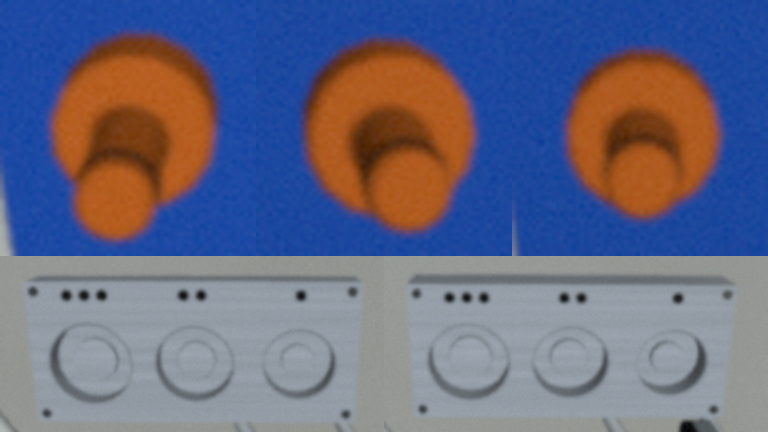

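```bash
cat > meas.py <<'E'
from h import *
from scipy.optimize import least_squares
def load(k): return cv2.imread(f"pics/w{k}.png"),np.load(f"w{k}.npy",allow_pickle=True).item()
def stemtop(im,seed):
    s=8;x,y=int(seed[0])-24,int(seed[1])-24
    c=cv2.resize(im[y:y+48,x:x+48],None,fx=s,fy=s,interpolation=cv2.INTER_CUBIC)
    b=cv2.GaussianBlur(c,(0,0),3)
    cs=cv2.HoughCircles(cv2.GaussianBlur(c[:,:,2],(0,0),3),cv2.HOUGH_GRADIENT,1,400,param1=60,param2=12,minRadius=62,maxRadius=92)[0]
    u,v,r=cs[0]; return (u+.5)/s-.5+x,(v+.5)/s-.5+y,r/s
def dots(im,box):
    x,y,w,h=box;g=cv2.cvtColor(im[y:y+h,x:x+w],cv2.COLOR_BGR2GRAY)
    N,l,st,ce=cv2.connectedComponentsWithStats((g<60).astype(np.uint8))
    return [ce[i]+[x,y] for i in range(1,N) if 10<st[i,4]<60]
def pocket(im,c,p0,rad):
    g=cv2.GaussianBlur(cv2.cvtColor(im,cv2.COLOR_BGR2GRAY),(0,0),.8)
    u,v=map(int,pix(c,p0));e=cv2.Canny(g,25,60)[v-30:v+30,u-30:u+30]
    q=np.array([onplane(c,a+u-30,b+v-30,p0[2])[:2] for b,a in np.argwhere(e)])
    x=np.array(p0[:2])
    for tol in(.004,.003,.002,.0015,.0015):
        k=q[abs(np.hypot(*(q-x).T)-rad)<tol]
        x=least_squares(lambda z:np.hypot(*(k-z).T)-rad,x,loss="soft_l1",f_scale=.0005).x
    return x,len(k)
E
python3 - <<'E'
from meas import *
s=[]
for k,sd in((2,(278.7,284)),(3,(358,248)),(4,(318.7,236.5))):
    im,c=load(k);r=stemtop(im,sd);print(k,np.round(r,2),onplane(c,r[0],r[1],.060).round(4));s.append(ray(c,*r[:2]))
print("stem top",cross(s[0],s[1]),cross(s[1],s[2]))
D=[]
for k,b in((0,(165,170,230,40)),(1,(240,205,230,40))):
    im,c=load(k);d=sorted(dots(im,b),key=lambda a:a[0]);D.append([ray(c,*p) for p in d]);print(len(d),[onplane(c,*p,.024)[:2].round(4).tolist() for p in d])
    for i,y in enumerate((-.0309,-.0863,-.1417)): print(k,i+1,pocket(im,c,(.532,y,.024),(.0186,.0201,.0216)[i]))
if len(D[0])==len(D[1]):
    for a,b in zip(*D): p,e=cross(a,b);print(p.round(4),round(e,4))
E
```

```text
Traceback (most recent call last):
  File "meas.py", line 8, in stemtop
    cs=cv2.HoughCircles(cv2.GaussianBlur(c[:,:,2],(0,0),3),cv2.HOUGH_GRADIENT,1,400,param1=60,param2=12,minRadius=62,maxRadius=92)[0]
       ~~~~~~~~~~~~~~~~~~~~~~~~~~~~~~~~~~~~~~~~~~~~~~~~~~~~~~~~~~~~~~~~~~~~~~~~~~~~~~~~~~~~~~~~~~~~~~~~~~~~~~~~~~~~~~~~~~~~~~~~~~~^^^
TypeError: 'NoneType' object is not subscriptable
```

```bash
sed -i 's/param1=60,param2=12/param1=20,param2=8/' meas.py
cat > run.py <<'E'
from meas import *
s=[]
for k,sd in((2,(278.7,284)),(3,(358,248)),(4,(318.7,236.5))):
    im,c=load(k);r=stemtop(im,sd);print(k,np.round(r,2),onplane(c,r[0],r[1],.060).round(4));s.append(ray(c,*r[:2]))
print("stem top",cross(s[0],s[1]),cross(s[1],s[2]))
D=[]
for k,b in((0,(165,170,230,40)),(1,(240,205,230,40))):
    im,c=load(k);d=sorted(dots(im,b),key=lambda a:a[0]);D.append([ray(c,*p) for p in d]);print(len(d),[onplane(c,*p,.024)[:2].round(4).tolist() for p in d])
    for i,y in enumerate((-.0309,-.0863,-.1417)): print(k,i+1,pocket(im,c,(.532,y,.024),(.0186,.0201,.0216)[i]))
if len(D[0])==len(D[1]):
    for a,b in zip(*D): p,e=cross(a,b);print(p.round(4),round(e,4))
E
python3 run.py
```

```text
2 [278.25 281.88  11.42] [ 0.4108 -0.2998  0.06  ]
3 [357.   247.62  10.74] [ 0.4121 -0.3009  0.06  ]
4 [319.   236.25   9.5 ] [ 0.4122 -0.2995  0.06  ]
stem top (array([ 0.41358879, -0.30037364,  0.05457085]), np.float64(0.0006985470553326625)) (array([ 0.41548724, -0.29954658,  0.04931309]), np.float64(0.00034585560814697186))
7 [[0.4934, -0.1692], [0.4954, -0.1521], [0.4954, -0.143], [0.4955, -0.1341], [0.4955, -0.0924], [0.4955, -0.0835], [0.4956, -0.0326]]
0 1 (array([ 0.53185489, -0.03227072]), 162)
0 2 (array([ 0.53142698, -0.08746573]), 189)
0 3 (array([ 0.53151151, -0.14237298]), 187)
6 [[0.4955, -0.1518], [0.4956, -0.1429], [0.4957, -0.1338], [0.4958, -0.0922], [0.4958, -0.0831], [0.4957, -0.0327]]
1 1 (array([ 0.53182615, -0.03265939]), 111)
1 2 (array([ 0.53204593, -0.08750305]), 133)
1 3 (array([ 0.53223387, -0.14262899]), 208)
```

```bash
python3 - <<'E'
from h import *
t=[]
for k,p in((5,(.46,-.265,.29)),(6,(.46,-.335,.29))):
    ctrl.move_pose(np.array(p),DOWN); ctrl.wait(.15)
    c=ctrl.calibration("wrist");im,d=ctrl.capture("wrist")
    np.save(f"w{k}.npy",c,allow_pickle=True);cv2.imwrite(f"pics/w{k}.png",im)
    u,v=pix(c,np.array([.412,-.30,.06]));u,v=int(u),int(v);print(u,v,ctrl.read_time(),"org",u-40,v-50)
    t.append(cv2.resize(im[v-50:v+50,u-40:u+40],(400,500),interpolation=cv2.INTER_CUBIC))
cv2.imwrite("pics/c2.png",cv2.convertScaleAbs(np.hstack(t),alpha=1.3))
E
python3 - <<'E'
from meas import *
s=[]
for k in(5,6):
    im,c=load(k);u,v=pix(c,np.array([.412,-.30,.06]))
    g=cv2.GaussianBlur(im[:,:,2],(0,0),.8);m=orange(im)
    x,y=int(u),int(v);b=im[y-40:y+40,x-40:x+40]
    print("R levels",np.percentile(b[:,:,2][m[y-40:y+40,x-40:x+40]>0],[5,25,50,75,95]))
E
```

```text
260 187 7.0667 org 220 137
378 187 7.65 org 338 137
R levels [ 81. 115. 127. 129. 131.]
R levels [ 78. 119. 133. 135. 137.]
```

View pics/c2.png

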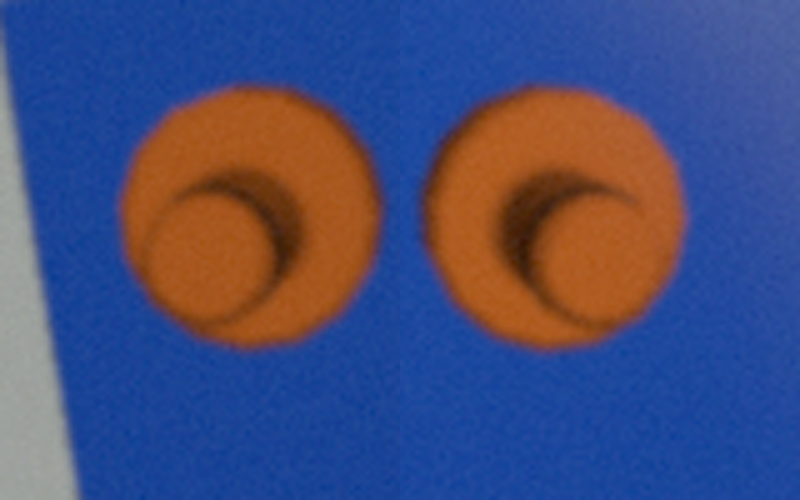

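The stem top is at (262,188) in wrist view 5 and (377,188) in view 6, with the disc around it fully visible. I'll triangulate those, then grasp.

```bash
python3 - <<'E'
from meas import *
s=[];h=[]
for k,(u,v) in((5,(261.6,187.8)),(6,(376.8,188.0))):
    im,c=load(k);s.append(ray(c,u,v));print(onplane(c,u,v,.06).round(4))
    try:
        r=stemtop(im,(u,v));print("hough",np.round(r,2));h.append(ray(c,*r[:2]))
    except TypeError: pass
    m=orange(im);N,l,st,ce=cv2.connectedComponentsWithStats(m);i=l[int(v),int(u)]
    cn=max(cv2.findContours((l==i).astype(np.uint8),0,2)[0],key=cv2.contourArea)[:,0]
    q=np.array([onplane(c,*p,.022)[:2] for p in cn]);print("disc",cv2.minEnclosingCircle(q.astype(np.float32)),2*np.sqrt(cv2.contourArea(q.astype(np.float32))/np.pi))
print(cross(*s));print(cross(*h) if len(h)==2 else "")
E
```

```text
[ 0.4124 -0.2995  0.06  ]
hough [262.38 185.75  10.72]
disc ((0.4127289950847626, -0.2998300790786743), 0.017644306644797325) 0.033815906187458576
[ 0.4123 -0.3008  0.06  ]
hough [368.88 181.62  11.15]
disc ((0.4127807319164276, -0.30077600479125977), 0.017678311094641685) 0.03356114053495634
(array([ 0.41291718, -0.300117  ,  0.05627937]), np.float64(5.358542601465049e-05))
(array([ 0.41274266, -0.3024238 ,  0.03924903]), np.float64(0.002792953870640908))
```

```bash
python3 - <<'E'
from h import *
x,y=.4126,-.3001
ctrl.move_pose(np.array([x,y,.26]),DOWN)
ctrl.servo_line(np.array([x,y,.201]),feed=.08)
ctrl.wait(.2);print(ctrl.read_tool_pos(),ctrl.read_wrist_force())
ctrl.move_gripper(0.0,40);ctrl.wait(.2)
print(ctrl.read_time(),ctrl.read_width(),ctrl.read_gripper_force(),ctrl.read_wrist_force(),ctrl.read_tool_pos())
ctrl.servo_line(np.array([x,y,.29]),feed=.12);ctrl.wait(.2)
print(ctrl.read_width(),ctrl.read_wrist_force(),ctrl.read_time(),ctrl.read_tool_pos())
ctrl.move_pose(np.array([.47,-.0325,.29]),DOWN);ctrl.wait(.2)
c=ctrl.calibration("wrist");im,d=ctrl.capture("wrist");np.save("w7.npy",c,allow_pickle=True);cv2.imwrite("pics/w7.png",im)
im2,_=ctrl.capture("side");cv2.imwrite("pics/s7.png",im2)
cv2.imwrite("pics/v7.png",np.vstack([im,cv2.resize(im2[150:390,180:500],(640,480))])[:, :].copy() if 0 else cv2.resize(np.hstack([im,cv2.resize(im2[150:390,180:500],(640,480))]),(800,300),interpolation=cv2.INTER_AREA))
print(ctrl.read_time(),ctrl.read_tool_pos())
E
```

```text
[ 0.41268107 -0.30017466  0.20146283] [ 0.16011634 -0.59057171 -0.0488439 ]
9.9417 0.17459285584650322 38.927616477012634 [-1.07518355 -0.72073852  1.77146506] [ 0.41261159 -0.30011887  0.20104081]
0.17456073928862295 [ 0.65026855 -0.61536217 -0.46013596] 11.0333 [ 0.41254331 -0.30007052  0.28934773]
12.3917 [ 0.47002367 -0.03312377  0.28998337]
```

View pics/v7.png

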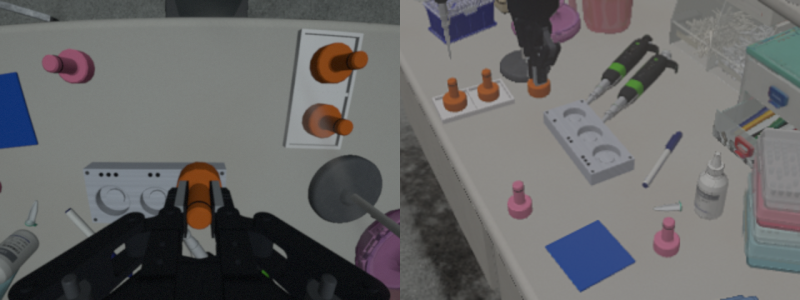

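The left half shows the puck held upright by its stem, near (200,190) in the mosaic, and the side view shows it at (538,88). Nothing was disturbed. Next I'll try pocket 1, lightly.

```bash
cat > probe.py <<'E'
from h import *
def down(x,y,z0,zmin,lim,base,step=.0006,feed=.012):
    z=z0
    while z>zmin:
        z=max(z-step,zmin);ctrl.servo_line(np.array([x,y,z]),feed=feed)
        f=ctrl.read_wrist_force()-base
        if f[2]>lim: break
    return z,f
E
python3 - <<'E'
from probe import *
x,y=.5318,-.0325
ctrl.move_pose(np.array([x,y,.245]),DOWN);ctrl.servo_line(np.array([x,y,.228]),feed=.05);ctrl.wait(.3)
base=np.array(ctrl.read_wrist_force());print(base,ctrl.read_time(),ctrl.read_tool_pos())
z,f=down(x,y,.228,.2065,4,base)
print(z,f.round(2),ctrl.read_tool_pos(),ctrl.read_time(),ctrl.read_width())
E
```

```text
[-0.02081143 -0.24250982 -0.976579  ] 13.5917 [ 0.53181423 -0.0324974   0.22816325]
0.2065 [-1.94  1.35  7.14] [ 0.53188666 -0.03248658  0.20697932] 22.5917 0.17318503417024214
```

It went down to home height in pocket 1 with no contact force until the floor (about 7 N). I'll release, retreat and verify.

```bash
python3 - <<'E'
from h import *
p=np.array(ctrl.read_tool_pos())
ctrl.move_gripper(0.7,20);ctrl.wait(.2);print(ctrl.read_wrist_force(),ctrl.read_time())
ctrl.servo_line(np.array([p[0],p[1],.30]),feed=.12)
t=[];
for k,q in((8,(.57,-.065,.30)),(9,(.57,0.0,.30))):
    ctrl.move_pose(np.array(q),DOWN);ctrl.wait(.2)
    c=ctrl.calibration("wrist");im,d=ctrl.capture("wrist");np.save(f"w{k}.npy",c,allow_pickle=True);cv2.imwrite(f"pics/w{k}.png",im)
    u,v=map(int,pix(c,np.array([.5318,-.0325,.05])));print("org",u-40,v-40)
    t.append(cv2.resize(im[v-40:v+40,u-40:u+40],(400,400),interpolation=cv2.INTER_CUBIC))
cv2.imwrite("pics/v8.png",cv2.convertScaleAbs(np.hstack(t),alpha=1.3));print(ctrl.read_time(),ctrl.read_wrist_force())
E
```

```text
[ 0.13087577 -0.52047662 -0.68506369] 23.2917
org 328 159
org 229 158
25.4083 [0.2593352  0.13583689 0.50271224]
```

View pics/v8.png

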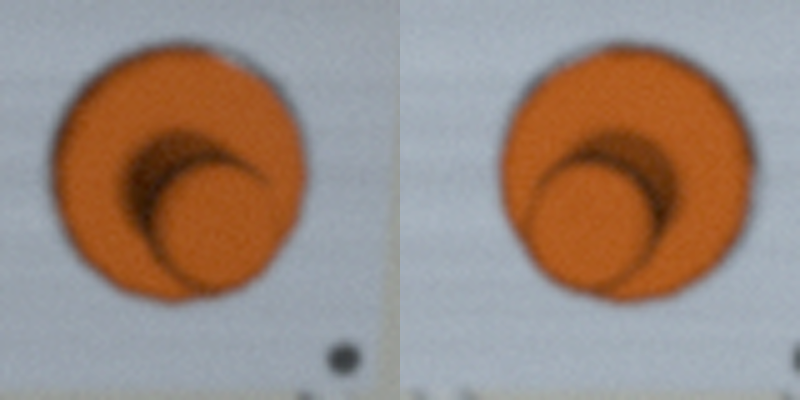

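The puck sits flush and centred inside pocket 1. The stem top is at (370.4,204.0) in view 8 and (266.8,203.0) in view 9. One last height check by triangulation before handing in.

```bash
python3 - <<'E'
from meas import *
c8,c9=load(8)[1],load(9)[1]
p,e=cross(ray(c8,370.4,204.),ray(c9,266.8,203.));print(p,e)
if p[2]<.0695:
    print(ctrl.close_job(),ctrl.read_time())
E
```

```text
[ 0.53277593 -0.03281845  0.06168416] 8.298178882989862e-05
the job is handed in; nothing more can be done
the job is handed in; nothing more can be done
```

The puck on the mat is the 36 mm one: it entered the first pocket tried (one dot), pressed with about 7 N at the floor, and was fully home by the arm's height reading. I let it go there and handed the job in at about 25 s, without touching the tray pucks, the bottle or the pen.

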